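Wake the spare lantern base with its spring stick

ROBOT

A 6-joint arm with a two-finger parallel gripper is mounted at the origin on the work surface. World frame = base frame: x ahead of the robot, y to its left, z up, the work surface at z = 0. Lengths are in m, angles in rad, forces in N, time in s.
With the tool pointing down it reaches from about 0.375 to 0.975 m from the base axis. Payload 3.8 kg.
Tool frame: the origin (TCP) lies between the finger pads; the fingertips stand 22 mm ahead of it and the grasp point (between the pads) lies 3 mm ahead of it (bot.finger_overhang is the distance from the TCP to the fingertips, in m); x points along the fingers, y is the direction in which the jaws open and shut, and the axes are right-handed (so a half turn about x gives the same grasp; the last joint's range is limited). The gripper opens to 85 mm and grips with 20 to 120 N. Pads are 22 mm wide; open, the fingers measure 114 mm over their backs; the gripper's body (76 mm by 85 mm) begins 54 mm behind the grasp point. The pads swing forward as they close: fully open they stand 13 mm farther back than shut.
Start: joints at [1.281, 0.264, 1.604, -0, 1.274, -0.037], TCP at [0.169, 0.654, 0.253] pointing down, gripper open.
Joint ranges: [-2.63, 2.63], [-0.94, 2.18], [0.31, 2.57], [-1.31, 4.45], [0, 2.66], [-2.55, 2.55]. Speed limits (rad/s): [2.57, 2.57, 3.14, 3.14, 3.14, 3.14].

INTERFACE

Orientations are given as a rotation vector (axis times angle).
In Python, from workcell import bot gives the robot as it stands. The module is installed in compiled form; this text tells all that it offers.
- The arm moves only by the tool arm_command, never from a script. Its argument "series" is a list that holds one entry, the list of rows, each a list of 7 numbers: the turn, a rotation vector about the tool's x, y, z in rad, then the shift along the tool's x, y, z in cm, then the opening, from 0 (shut) to 1 (fully open). In form: [[[rx, ry, rz, x, y, z, grip], ...]]. A call has 1 to 10 rows; each row shifts and turns the pose as measured when the row begins, along the tool's axes as they then stand; what a row does not reach is not made up. A row lasts 1/10 s, in which the tool goes at most 50 mm and 8.59 degrees, less where a joint would pass 70% of its speed; a pose out of reach is approached as far as the arm can. A call is refused whole if a number of a shift passes 5 or a number of a turn 0.15, either way. A call with a gripper value outside its range is refused whole. The fingers move at their own pace and stop on an object; "newtons" is the grip in N (left out, the last holds). Time passes only in rows, so rows that do not move let the fingers close. It gives the time, the measured TCP pose, the force and the opening at its end, in the units of the state.
- bot.read_state(): the state, without advancing time (a new reading comes with each control period).
- bot.read_camera(name): name is "scene" or "side" or "wrist"; returns (picture, depth): 400x640x3 uint8, blue, green, red; 400x640 float32, m along the optical axis (not along the pixel's ray), 0 where there is no reading.
- bot.camera_info(name): a dict with "K" (3x3 intrinsics, pixels), "extrinsics" (4x4, takes a point from camera to world coordinates). Camera axes: x right, y down, z forward; pixel columns grow to the right and rows downward; lengths in m; the calibration is good to about 2 mm. A picture is of the moment at which its call begins: read the wrist's pose just before it. camera_info takes no time and is no camera call; for the wrist camera it gives the pose at the moment of the call.
- bot.finish_job(): hands the job in, once; it reports no verdict.
The state is a dict: "time": time; "q": joint angles; "joint_vel": joint speeds; "joint_torque": joint torques, N m; "tool_pos": TCP position; "tcp_rot": TCP orientation; "wrist_force": force on the tool from outside, world axes, zero at the start; "torque": the same for the moment, N m; "width": opening from 0.0 (shut) to 1.0 (fully open).
Only numpy, scipy, OpenCV 4.12 (cv2) and the standard library are available. Lean on these libraries where they do the work, as an engineer would, in place of code of your own. Each camera call takes 0.05 s, during which the arm holds its last target.

TASK

Wake the black lantern base: push its orange-knobbed stick over towards the green mark until you feel it come up against the springy contact inside, keep leaning on it there with a light, steady push of about 10 N for a second and a half, then let the stick come back upright and take the hand away. Do not force it (20 N on the knob is too much) and do not push it over towards any of the white marks. Leave the lantern, tumbler, bowl and torch where they are.

Things in the scene. Friction and masses are not known exactly. Their poses are not given: they have to be found in the camera images.
- base: Spare lantern base: black drum 150 mm across (rubber foot 160 mm), flat top 66 mm above the shelf, fixed by its suction foot, turned any way round. Origin: centre of its underside; z up; its +x points to the green mark, small white marks lie at +y, -x and -y. The stick stands mid-top in a rubber gaiter (48 mm across, top 73 mm above the shelf); four grey lugs 6 mm high at the rim between the marks.
- green_mark (a point): Centre of the green mark on the drum's top, 24 x 40 mm, 52 mm from the drum's axis. The stick is to be tilted towards it.
- knob (a point): Centre of the stick's orange ball knob, 20 mm diameter, 102 mm above the shelf when upright, on an 8 mm steel rod. Push it from the side with a finger, or straddle it with the fingers and push.
- pivot (a point): Point about which the stick tilts in any direction, on the drum's axis 62 mm above the shelf. Centring spring: about 6 N per rad at the knob. Towards green it meets a hidden springy contact at 0.22 to 0.42 rad (knob 9 to 17 mm off centre), different each time, found only by feel; from there about 4 to 5 N more per mm. The contact makes at about 7 to 17 N at the knob; over 20 N breaks it.
- lantern: Green solar lantern, bystander: 92 mm across, 183 mm tall with its wire handle, standing loose. Origin: centre of its underside.
- tumbler: Glass tumbler, bystander: 72 mm across, 100 mm tall, standing loose. Origin: centre of its underside.
- bowl: Small aluminium bowl, bystander: 110 mm across, 45 mm tall, loose. Origin: centre of its underside.
- torch: Red plastic torch, bystander: lying along its own x axis, 152 mm long, 48 mm high at the head (+x end), loose. Origin: on the shelf under its middle.
Not all that is in view belongs to the job. Several things have the shape of the base; the one meant has the colours described above.

How it is judged:
On the way:
1. the stick is held over to the green mark, leaning on the springy contact inside with 3.5 to 15 N (about 7 to 17 N at the knob), for a second (contact force between tail and end_stop between 3.5 and 15 N and x of knob in the frame of base above 0.006 m and y of knob in the frame of base between -0.01 and 0.01 m), for 1 s.
At the end, for the whole second after the job is handed in: The stick stands upright again (knob within 4 mm of the drum's axis), and lantern, tumbler, bowl and torch are within 20 mm of where they stood and not tipped over (horizontal distance between knob and base below 0.004 m and distance of each of lantern, tumbler, bowl, torch from where it was at the start of the episode below 0.02 m and angle between each of lantern, tumbler, bowl, torch's own z axis and vertical below 0.15 rad); the robot touches nothing.
It fails at once if the contact inside is forced (over 19 N on it, over 20 N at the knob) (contact force between tail and end_stop above 19 N).
It fails at once if the stick is pushed over towards a white mark (knob more than 13 mm off that way) (x of knob in the frame of base below -0.013 m or y of knob in the frame of base above 0.013 m or y of knob in the frame of base below -0.013 m).
It fails at once if a bystander is displaced by more than 20 mm or tipped (distance of any of lantern, tumbler, bowl, torch from where it was at the start of the episode above 0.02 m or angle between any of lantern, tumbler, bowl, torch's own z axis and vertical above 0.3 rad).
It also fails if it takes over 42 s, if anything falls off the work surface, if the arm or the gripper's body presses on something with over 40 N, if the wrist force passes 120 N, or if a joint passes its speed limit or range.

## Working session

There is one attempt and no reset: what is moved stays moved. The work goes in short steps, Python scripts to look and compute and a tool call to move; the robot and the scene stay as the last step left them, time stands still between calls to the robot, and variables do not carry over. Pictures are saved under pics/ and viewed, and the job is handed in when it is done.

Besides the shell and the picture viewer there is one more tool, called after "Request:" by a JSON object that holds its "op" and its "data", one argument or row to a line. arm_command: Moves the arm, as the interface text tells. Its arguments: {"type":"object","properties":{"series":{"type":"array"},"newtons":{"type":"number"}},"required":["series"]}

```bash
mkdir -p pics; python3 - <<'E'
from workcell import bot
import cv2,numpy as np
s=bot.read_state();print({k:np.round(v,3) for k,v in s.items()},bot.finger_overhang)
for n in("scene","side"):
    p,d=bot.read_camera(n);cv2.imwrite(f"pics/{n}1.png",p);np.save(f"{n}_d.npy",d)
    i=bot.camera_info(n);print(n,np.round(i["K"],1).tolist(),np.round(i["extrinsics"],3).tolist())
E
```

```text
{'time': np.float64(0.0), 'q': array([ 1.281,  0.265,  1.605,  0.   ,  1.274, -0.037]), 'joint_vel': array([-0.   , -0.001, -0.   , -0.001, -0.   ,  0.001]), 'joint_torque': array([ 0.0000e+00, -5.1513e+01, -3.6731e+01, -0.0000e+00,  1.3000e-02,
       -0.0000e+00]), 'tool_pos': array([0.169, 0.653, 0.252]), 'tcp_rot': array([ 0.197,  1.562, -0.2  ]), 'wrist_force': array([ 0.007, -1.851,  0.202]), 'torque': array([ 0.007, -0.014,  0.   ]), 'width': np.float64(1.002)} 0.022
scene [[507.9, 0.0, 324.0], [0.0, 507.9, 206.5], [0.0, 0.0, 1.0]] [[-0.504, 0.611, -0.61, 1.2], [0.863, 0.363, -0.35, 0.392], [0.008, -0.704, -0.711, 0.871], [0.0, 0.0, 0.0, 1.0]]
side [[438.6, 0.0, 318.9], [0.0, 438.6, 204.8], [0.0, 0.0, 1.0]] [[0.817, -0.323, 0.477, -0.023], [-0.576, -0.484, 0.659, -0.768], [0.018, -0.813, -0.582, 0.747], [0.0, 0.0, 0.0, 1.0]]
```

View pics/scene1.png

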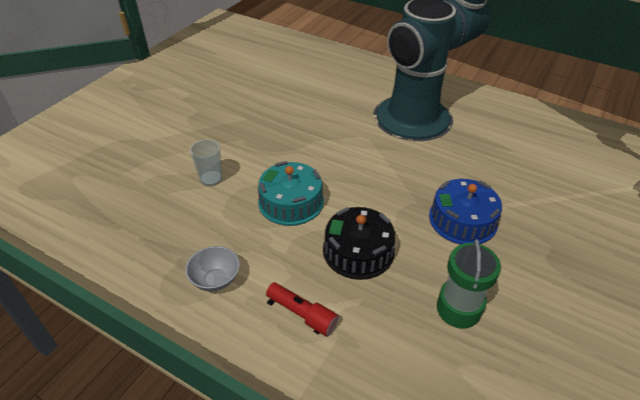

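View pics/side1.png

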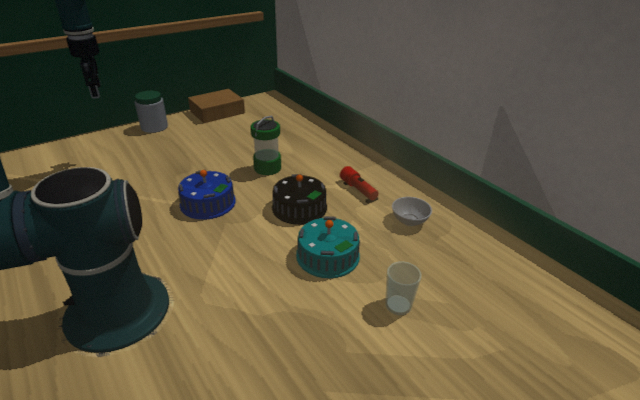

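Scene view: the black base is at about (360,240), with its knob at (361,220) and green mark at (336,228). In the side view the knob is at (299,179) and the mark at (314,196). Next I'll measure them.

```bash
cat > h.py <<'E'
from workcell import bot
import cv2,numpy as np
def ray(n,u,v,z):
    i=bot.camera_info(n);K=i["K"];E=np.array(i["extrinsics"])
    r=E[:3,:3]@np.linalg.inv(K)@[u,v,1];o=E[:3,3];return o+r*(z-o[2])/r[2]
def seg(p,kind,box):
    h=cv2.cvtColor(p,cv2.COLOR_BGR2HSV);H,S,V=cv2.split(h)
    m={'or':(H>4)&(H<16)&(S>170)&(V>120),'gr':(H>45)&(H<80)&(S>130)&(V>70)}[kind]
    k=np.zeros_like(m);x0,y0,x1,y1=box;k[y0:y1,x0:x1]=1;m&=k
    ys,xs=np.nonzero(m);return xs.mean(),ys.mean(),len(xs),xs.min(),xs.max(),ys.min(),ys.max()
E
python3 - <<'E'
from h import *
for n,kb,gb in(("scene",(350,208,372,232),(322,215,348,242)),("side",(288,170,310,186),(302,186,326,206))):
    p=cv2.imread(f"pics/{n}1.png")
    k=seg(p,'or',kb);g=seg(p,'gr',gb);print(n,k,g)
    kk=ray(n,k[0],k[1],.102);gg=ray(n,g[0],g[1],.066);d=gg-kk
    print(kk,gg,np.linalg.norm(d[:2]),np.arctan2(d[1],d[0]))
for n,b in(("scene",None),):
    # cloud of black drum / others
    i=bot.camera_info(n);d=np.load("scene_d.npy");E=np.array(i["extrinsics"]);K=i["K"]
    v,u=np.mgrid[:400,:640];P=np.stack([(u-K[0][2])/K[0][0]*d,(v-K[1][2])/K[1][1]*d,d],-1)@E[:3,:3].T+E[:3,3]
    for nm,(x0,y0,x1,y1) in dict(drum=(320,205,398,278),lantern=(436,240,500,328),torch=(262,280,342,336),bowl=(185,245,242,294),tumb=(190,138,224,188),teal=(255,160,326,224),blue=(428,178,503,240)).items():
        q=P[y0:y1,x0:x1].reshape(-1,3);q=q[(q[:,2]>.02)&(q[:,2]<.3)]
        print(nm,q.min(0).round(3),q.max(0).round(3))
    q=P[205:278,320:398].reshape(-1,3);t=q[(q[:,2]>.06)&(q[:,2]<.08)];print("top",t.mean(0),(t.max(0)+t.min(0))/2)
    a=P[210:232,350:372].reshape(-1,3);print(a[a[:,2]>.1].mean(0))
E
```

```text
scene (np.float64(360.46), np.float64(218.64), 50, np.int64(357), np.int64(364), np.int64(215), np.int64(222)) (np.float64(335.7692307692308), np.float64(226.66666666666666), 156, np.int64(329), np.int64(342), np.int64(220), np.int64(234))
[0.53137856 0.09657751 0.102     ] [0.54821901 0.04807087 0.066     ] 0.051346812246254654 -1.2366374655846042
side (np.float64(299.64285714285717), np.float64(176.28571428571428), 14, np.int64(298), np.int64(301), np.int64(175), np.int64(178)) (np.float64(313.85), np.float64(194.51666666666668), 60, np.int64(308), np.int64(320), np.int64(191), np.int64(198))
[0.53943054 0.103302   0.102     ] [0.55159347 0.05077406 0.066     ] 0.0539177280648852 -1.343254693542609
drum [0.459 0.026 0.02 ] [0.611 0.176 0.116]
lantern [0.522 0.298 0.02 ] [0.614 0.389 0.186]
torch [0.716 0.    0.02 ] [0.764 0.153 0.054]
bowl [ 0.702 -0.178  0.02 ] [ 0.811 -0.069  0.05 ]
tumb [ 0.478 -0.368  0.02 ] [ 0.55  -0.296  0.104]
teal [ 0.405 -0.187  0.02 ] [ 0.556 -0.036  0.114]
blue [0.251 0.191 0.02 ] [0.532 0.343 0.175]
top [0.53993155 0.10273264 0.06793386] [0.53448384 0.10022099 0.06974632]
[0.53652715 0.10046421 0.10801299]
```

```bash
cat >> h.py <<'E'
from scipy.spatial.transform import Rotation as R
def delta(pos,yaw):
    s=bot.read_state();r=R.from_rotvec(s["tcp_rot"]);t=R.from_euler('z',yaw)*R.from_euler('y',np.pi/2)
    print("t",round(float(s["time"]),2),"pos",np.round(s["tool_pos"],4),"F",np.round(s["wrist_force"],2),"w",s["width"])
    print("shift cm",np.round(r.inv().apply(np.array(pos)-s["tool_pos"])*100,2),"turn",np.round((r.inv()*t).as_rotvec(),3))
E
python3 - <<'E'
from h import *
delta([.522,.143,.22],-1.28)
E
```

```text
t 0.1 pos [0.1686 0.6529 0.2521] F [-0.68 -0.31 -0.35] w 0.9962536953765749
shift cm [  3.28 -40.53  46.97] turn [1.027e+00 1.000e-03 2.000e-03]
```

Request:
{"op": "arm_command", "data": {
  "series": [
    [[0.15,0,0,0,-2.94,3.41,0.1],[0.15,0,0,0,-2.4,3.8,0.1],[0.15,0,0,0,-1.8,4.1,0.1],[0.15,0,0,0,-1.16,4.35,0.1],[0.15,0,0,0,-0.5,4.45,0.1],[0.15,0,0,0,0.17,4.5,0.1],[0.15,0,0,0,0.84,4.4,0.1]]
  ]
}}

```text
time: 0.8
tool_pos: [0.3464, 0.3873, 0.247]
tcp_rot: [1.007, 1.322, -1.019]
wrist_force: [0.5, 1.0, 0.9]
width: 0.101
```

```bash
python3 - <<'E'
from h import *
delta([.522,.143,.22],-1.28)
E
```

```text
t 0.8 pos [0.3464 0.3873 0.247 ] F [0.51 0.98 0.86] w 0.10125358528842833
shift cm [ 2.77 10.61 28.14] turn [-0.028  0.005  0.006]
```

Request:
{"op": "arm_command", "data": {
  "series": [
    [[0,0,0,0,1.6,4.2,0.1],[0,0,0,0,1.6,4.2,0.1],[0,0,0,0,1.6,4.2,0.1],[0,0,0,0,1.6,4.2,0.1],[0,0,0,0,1.6,4.2,0.1],[0,0,0,0,1.6,4.0,0.1],[0,0,0,0,0,0,0.1]]
  ]
}}

```text
time: 1.5
tool_pos: [0.5086, 0.1552, 0.2454]
tcp_rot: [1.011, 1.318, -1.028]
wrist_force: [-0.8, 0.6, -0.1]
width: 0.103
```

```bash
python3 - <<'E'
from h import *
delta([.522,.143,.22],-1.28)
print(np.round(bot.camera_info("wrist")["extrinsics"],3).tolist())
p,d=bot.read_camera("wrist");cv2.imwrite("pics/w1.png",p);np.save("w1d.npy",d)
E
```

```text
t 1.5 pos [0.5086 0.1552 0.2454] F [-0.8   0.55 -0.05] w 0.10259777417785397
shift cm [2.54 1.01 1.5 ] turn [-0.036  0.007  0.008]
[[0.968, 0.243, 0.07, 0.49], [0.253, -0.922, -0.294, 0.229], [-0.007, 0.302, -0.953, 0.365], [0.0, 0.0, 0.0, 1.0]]
```

View pics/w1.png

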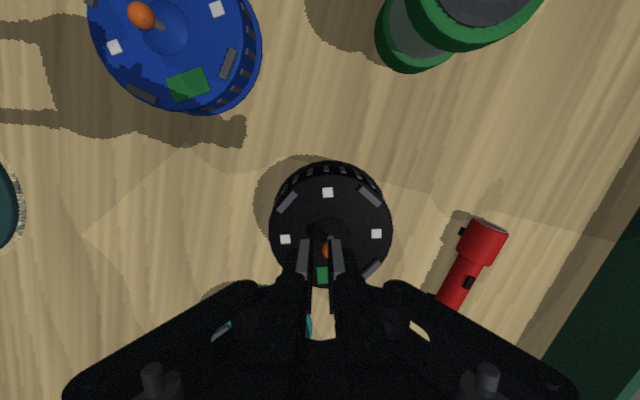

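The wrist view shows white marks at (328,192), (285,239) and (376,234). The green mark is at about (321,274), beyond the fingers, and the knob is at (328,249).

```bash
python3 - <<'E'
from h import *
p=cv2.imread("pics/w1.png")
h=cv2.cvtColor(p,cv2.COLOR_BGR2HSV)
c=[]
for (u,v) in((328,192),(285,239),(376,234)):
    m=np.zeros(p.shape[:2],bool);m[v-10:v+11,u-10:u+11]=1
    m&=(h[...,2]>140)&(h[...,1]<60);ys,xs=np.nonzero(m);w=ray("wrist",xs.mean(),ys.mean(),.066);c.append(w);print(len(xs),xs.mean(),ys.mean(),w)
c=np.array(c);mid=(c[1]+c[2])/2;print("mid",mid,np.linalg.norm(c[1]-c[2]));d=c[0]-mid;print("x yaw from -x mark",np.arctan2(-d[1],-d[0]),np.linalg.norm(d))
e=c[2]-c[1];print("yaw from y marks",np.arctan2(e[0],-e[1])-0, "e",e, np.arctan2(-e[0],e[1]))
k=seg(p,'or',(318,235,340,265));print(k,ray("wrist",k[0],k[1],.102))
E
```

```text
89 327.4157303370786 191.98876404494382 [0.51518554 0.15245303 0.066     ]
74 284.7432432432432 238.74324324324326 [0.481184   0.08386154 0.066     ]
79 376.0886075949367 233.1012658227848 [0.58370357 0.11861759 0.066     ]
mid [0.53244378 0.10123956 0.066     ] 0.10825084698931489
x yaw from -x mark -1.2457616874902828 0.05404318525379031
yaw from y marks 1.8976549335331043 e [0.10251957 0.03475605 0.        ] -1.243937720056689
(np.float64(325.61538461538464), np.float64(252.69230769230768), 13, np.int64(325), np.int64(326), np.int64(249), np.int64(256)) [0.52756009 0.09687229 0.102     ]
```

```bash
python3 - <<'E'
from h import *
delta([.518,.148,.114],-1.2445)
E
```

```text
t 1.55 pos [0.5072 0.1568 0.2451] F [-0.58  0.63 -0.21] w 0.10029837936148193
shift cm [13.11  0.94  1.05] turn [-0.071  0.005  0.009]
```

Request:
{"op": "arm_command", "data": {
  "series": [
    [[-0.071,0.005,0.009,0,0.94,1.05,0.1],[0,0,0,4,0,0,0.1],[0,0,0,4,0,0,0.1],[0,0,0,3,0,0,0.1],[0,0,0,0,0,0,0.1],[0,0,0,0,0,0,0.1]]
  ]
}}

```text
time: 2.15
tool_pos: [0.5169, 0.1538, 0.1329]
tcp_rot: [0.964, 1.35, -0.959]
wrist_force: [0.9, -0.2, 0.4]
width: 0.097
```

```bash
python3 - <<'E'
from h import *
delta([.518,.148,.114],-1.2445)
E
```

```text
t 2.15 pos [0.5169 0.1538 0.1329] F [ 0.92 -0.21  0.39] w 0.09706491324650823
shift cm [ 1.89 -0.09  0.59] turn [ 0.006 -0.003 -0.001]
```

Request:
{"op": "arm_command", "data": {
  "series": [
    [[0,0,0,1.2,-0.1,0.3,0.1],[0,0,0,0.8,0,0.3,0.1],[0,0,0,0,0,0,0.1],[0,0,0,0,0,0,0.1]]
  ]
}}

```text
time: 2.55
tool_pos: [0.5205, 0.1494, 0.1162]
tcp_rot: [0.966, 1.346, -0.953]
wrist_force: [0.3, -0.4, 0.5]
width: 0.101
```

```bash
python3 - <<'E'
from h import *
delta([.518,.148,.114],-1.2445)
p,d=bot.read_camera("wrist");cv2.imwrite("pics/w2.png",p)
F=[]
u=np.array([.3205,-.9473,0])
for i in range(4):
    bot.read_camera("side");F.append(bot.read_state()["wrist_force"]@u)
print(F)
E
```

```text
t 2.55 pos [0.5205 0.1494 0.1162] F [ 0.34 -0.41  0.51] w 0.10060253570880942
shift cm [ 0.22 -0.29  0.05] turn [ 0.007 -0.003 -0.008]
[np.float64(0.5812635392218097), np.float64(0.17286895552173653), np.float64(-0.024529693068257558), np.float64(0.12373094672421803)]
```

View pics/w2.png

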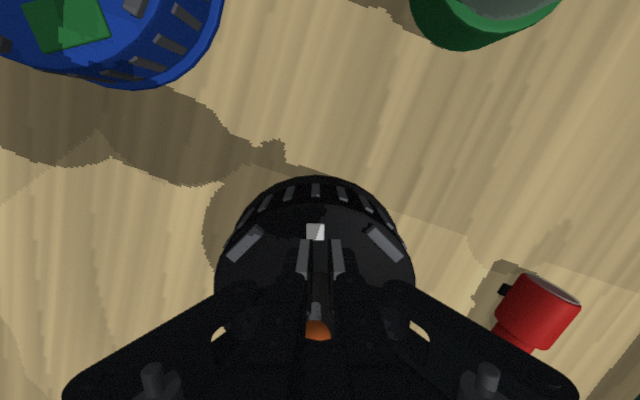

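Request:
{"op": "arm_command", "data": {
  "series": [
    [[0,0,0,0.2,-0.15,1.0,0.1],[0,0,0,0,0,1.0,0.1],[0,0,0,0,0,0.3,0.1],[0,0,0,0,0,0,0.1]]
  ]
}}

```text
time: 3.2
tool_pos: [0.5273, 0.1249, 0.1142]
tcp_rot: [0.966, 1.345, -0.953]
wrist_force: [0.3, -0.2, 0.3]
width: 0.098
```

```bash
cat >> h.py <<'E'
def st():
    u=np.array([.3205,-.9473,0]);w=np.array([.9473,.3205,0]);c=np.array([.534,.1005,0])
    s=bot.read_state();d=s["tool_pos"]-c
    print("t %.2f s %.2f lat %.2f z %.2f mm  Fpush %.2f Flat %.2f Fz %.2f"%(s["time"],d@u*1e3,d@w*1e3,d[2]*1e3,-s["wrist_force"]@u,s["wrist_force"]@w,s["wrist_force"][2]))
E
python3 -c "
from h import *
st()"
```

```text
t 3.20 s -25.22 lat 1.45 z 114.19 mm  Fpush -0.33 Flat 0.24 Fz 0.26
```

Request:
{"op": "arm_command", "data": {
  "series": [
    [[0,0,0,0,0,0.3,0.1],[0,0,0,0,0,0.2,0.1],[0,0,0,0,0,0,0.1]]
  ]
}}

```text
time: 3.5
tool_pos: [0.5292, 0.1194, 0.1142]
tcp_rot: [0.967, 1.345, -0.953]
wrist_force: [-0.0, 0.1, -0.3]
width: 0.103
```

```bash
python3 -c "
from h import *
st()
p,d=bot.read_camera('wrist');cv2.imwrite('pics/w3.png',p)
p,d=bot.read_camera('scene');cv2.imwrite('pics/s3.png',cv2.resize(p[170:290,290:430],None,fx=4,fy=4))"
```

```text
t 3.50 s -19.43 lat 1.45 z 114.15 mm  Fpush 0.07 Flat 0.02 Fz -0.34
```

View pics/w3.png

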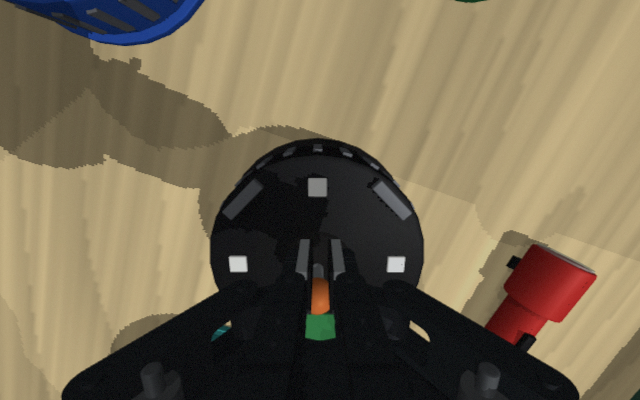

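View pics/s3.png

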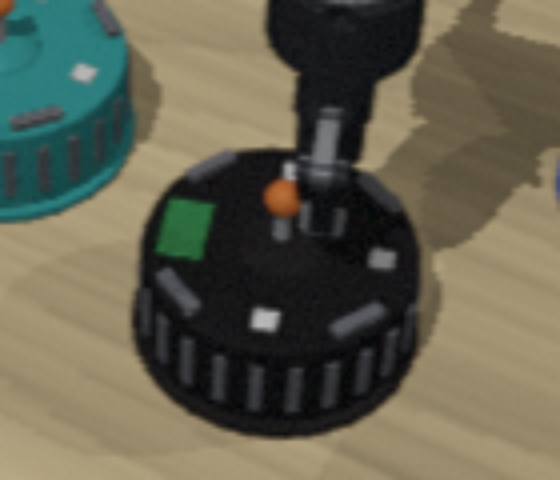

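The fingers, knob (320,295) and green mark (320,326) are all in line, and the finger is just touching the knob. I'll push gently from here.

Request:
{"op": "arm_command", "data": {
  "series": [
    [[0,0,0,0,0,0.2,0.1],[0,0,0,0,0,0.2,0.1],[0,0,0,0,0,0,0.1]]
  ]
}}

```text
time: 3.9
tool_pos: [0.5303, 0.1162, 0.1142]
tcp_rot: [0.967, 1.346, -0.952]
wrist_force: [-0.9, -0.4, -0.7]
width: 0.1
```

```bash
python3 -c "
from h import *
st()
p,d=bot.read_camera('scene');cv2.imwrite('pics/s4.png',cv2.resize(p[170:290,290:430],None,fx=4,fy=4));st()"
```

```text
t 3.90 s -16.03 lat 1.48 z 114.16 mm  Fpush -0.07 Flat -0.95 Fz -0.72
t 3.95 s -16.09 lat 1.47 z 114.15 mm  Fpush 0.35 Flat 0.63 Fz -0.07
```

View pics/s4.png

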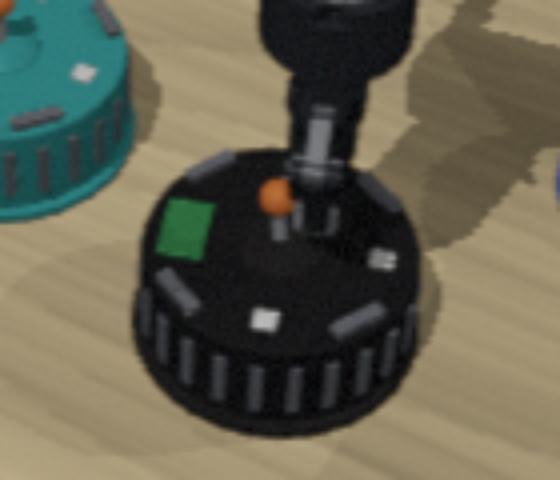

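Request:
{"op": "arm_command", "data": {
  "series": [
    [[0,0,0,0,0,0.2,0.1],[0,0,0,0,0,0.2,0.1],[0,0,0,0,0,0.1,0.1],[0,0,0,0,0,0,0.1]]
  ]
}}

```text
time: 4.35
tool_pos: [0.532, 0.1116, 0.1144]
tcp_rot: [0.967, 1.347, -0.952]
wrist_force: [-1.3, 1.7, 0.3]
width: 0.102
```

```bash
python3 -c "
from h import *
st()"
```

```text
t 4.35 s -11.21 lat 1.65 z 114.37 mm  Fpush 2.02 Flat -0.67 Fz 0.29
```

Request:
{"op": "arm_command", "data": {
  "series": [
    [[0,0,0,0,0,0.1,0.1],[0,0,0,0,0,0,0.1]]
  ]
}}

```text
time: 4.55
tool_pos: [0.5323, 0.1107, 0.1144]
tcp_rot: [0.968, 1.347, -0.952]
wrist_force: [-0.3, 0.9, 0.7]
width: 0.103
```

```bash
python3 -c "
from h import *
st()"
```

```text
t 4.55 s -10.24 lat 1.64 z 114.40 mm  Fpush 0.98 Flat 0.04 Fz 0.69
```

Request:
{"op": "arm_command", "data": {
  "series": [
    [[0,0,0,0,0,0.1,0.1],[0,0,0,0,0,0,0.1]]
  ]
}}

```text
time: 4.75
tool_pos: [0.5326, 0.1099, 0.1144]
tcp_rot: [0.968, 1.347, -0.952]
wrist_force: [-1.3, 0.9, -0.2]
width: 0.098
```

```bash
python3 -c "
from h import *
st()"
```

```text
t 4.75 s -9.32 lat 1.65 z 114.37 mm  Fpush 1.25 Flat -0.94 Fz -0.22
```

Request:
{"op": "arm_command", "data": {
  "series": [
    [[0,0,0,0,0,0.1,0.1],[0,0,0,0,0,0,0.1]]
  ]
}}

```text
time: 4.95
tool_pos: [0.5329, 0.109, 0.1144]
tcp_rot: [0.968, 1.347, -0.952]
wrist_force: [-0.0, 1.8, 0.5]
width: 0.096
```

```bash
python3 -c "
from h import *
st()"
```

```text
t 4.95 s -8.37 lat 1.65 z 114.40 mm  Fpush 1.70 Flat 0.56 Fz 0.48
```

Request:
{"op": "arm_command", "data": {
  "series": [
    [[0,0,0,0,0,0.1,0.1],[0,0,0,0,0,0,0.1]]
  ]
}}

```text
time: 5.15
tool_pos: [0.5331, 0.1081, 0.1144]
tcp_rot: [0.968, 1.347, -0.952]
wrist_force: [-0.8, 1.6, 0.7]
width: 0.101
```

Request:
{"op": "arm_command", "data": {
  "series": [
    [[0,0,0,0,0,0.1,0.1],[0,0,0,0,0,0,0.1]]
  ]
}}

```text
time: 5.35
tool_pos: [0.5333, 0.1076, 0.1143]
tcp_rot: [0.969, 1.348, -0.952]
wrist_force: [-0.3, 2.2, 1.4]
width: 0.098
```

```bash
python3 -c "
from h import *
st()
p,d=bot.read_camera('scene');cv2.imwrite('pics/s5.png',cv2.resize(p[170:290,290:430],None,fx=4,fy=4));st()"
```

```text
t 5.35 s -6.95 lat 1.60 z 114.34 mm  Fpush 2.17 Flat 0.36 Fz 1.35
t 5.40 s -6.94 lat 1.60 z 114.35 mm  Fpush 2.65 Flat -0.57 Fz 0.31
```

View pics/s5.png

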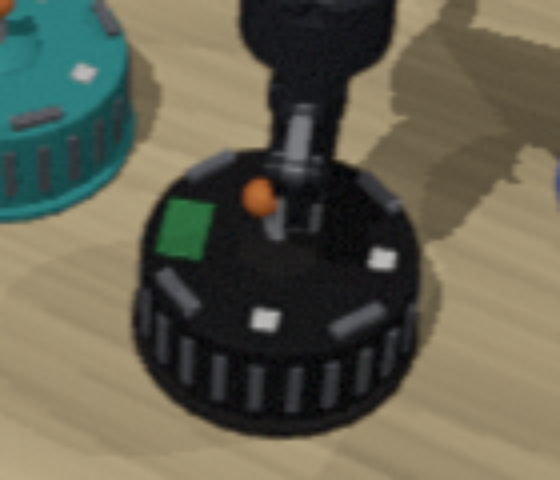

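The stick is tilting towards green, with the knob now at (259,197) in the crop. The last step fell short, which suggests the contact is near, so I'll take smaller steps.

Request:
{"op": "arm_command", "data": {
  "series": [
    [[0,0,0,0,0,0.1,0.1],[0,0,0,0,0,0,0.1]]
  ]
}}

```text
time: 5.6
tool_pos: [0.5334, 0.1072, 0.1143]
tcp_rot: [0.97, 1.349, -0.952]
wrist_force: [-1.5, 3.8, 1.9]
width: 0.102
```

```bash
python3 -c "
from h import *
st()
bot.read_camera('side');st();bot.read_camera('side');st()"
```

```text
t 5.60 s -6.59 lat 1.55 z 114.30 mm  Fpush 4.10 Flat -0.23 Fz 1.86
t 5.65 s -6.55 lat 1.59 z 114.34 mm  Fpush 3.64 Flat 0.42 Fz 1.80
t 5.70 s -6.49 lat 1.59 z 114.33 mm  Fpush 4.64 Flat 0.50 Fz 0.29
```

Request:
{"op": "arm_command", "data": {
  "series": [
    [[0,0,0,0,0,0.12,0.1],[0,0,0,0,0,0,0.1]]
  ]
}}

```text
time: 5.9
tool_pos: [0.5335, 0.1068, 0.1143]
tcp_rot: [0.971, 1.35, -0.951]
wrist_force: [-1.6, 4.0, 1.4]
width: 0.104
```

```bash
python3 -c "
from h import *
st()"
```

```text
t 5.90 s -6.12 lat 1.55 z 114.29 mm  Fpush 4.28 Flat -0.28 Fz 1.35
```

Request:
{"op": "arm_command", "data": {
  "series": [
    [[0,0,0,0,0,0.12,0.1],[0,0,0,0,0,0,0.1]]
  ]
}}

```text
time: 6.1
tool_pos: [0.5336, 0.1066, 0.1143]
tcp_rot: [0.972, 1.352, -0.951]
wrist_force: [-1.8, 4.4, 1.2]
width: 0.097
```

```bash
python3 -c "
from h import *
st()"
```

```text
t 6.10 s -5.95 lat 1.57 z 114.32 mm  Fpush 4.73 Flat -0.35 Fz 1.24
```

Request:
{"op": "arm_command", "data": {
  "series": [
    [[0,0,0,0,0,0.12,0.1],[0,0,0,0,0,0.12,0.1]]
  ]
}}

```text
time: 6.3
tool_pos: [0.5338, 0.1059, 0.1143]
tcp_rot: [0.975, 1.354, -0.951]
wrist_force: [-3.0, 7.9, 1.2]
width: 0.102
```

```bash
python3 -c "
from h import *
st()"
```

```text
t 6.30 s -5.22 lat 1.52 z 114.26 mm  Fpush 8.41 Flat -0.29 Fz 1.24
```

Request:
{"op": "arm_command", "data": {
  "series": [
    [[0,0,0,0,0,0.12,0.1],[0,0,0,0,0,0.12,0.1]]
  ]
}}

```text
time: 6.5
tool_pos: [0.5338, 0.1058, 0.1143]
tcp_rot: [0.978, 1.358, -0.95]
wrist_force: [-2.9, 8.0, 1.9]
width: 0.1
```

```bash
python3 -c "
from h import *
st()"
```

```text
t 6.50 s -5.06 lat 1.51 z 114.26 mm  Fpush 8.53 Flat -0.12 Fz 1.91
```

Request:
{"op": "arm_command", "data": {
  "series": [
    [[0,0,0,0,0,0.14,0.1],[0,0,0,0,0,0.14,0.1],[0,0,0,0,0,0.14,0.1]]
  ]
}}

```text
time: 6.8
tool_pos: [0.534, 0.1054, 0.1144]
tcp_rot: [0.984, 1.363, -0.949]
wrist_force: [-2.9, 7.5, 2.5]
width: 0.097
```

```bash
python3 -c "
from h import *
st()"
```

```text
t 6.80 s -4.64 lat 1.55 z 114.38 mm  Fpush 8.08 Flat -0.35 Fz 2.51
```

```bash
python3 -c "
from h import *
delta([.534,.1054,.1144],-1.2445)
bot.read_camera('side');st();bot.read_camera('side');st()"
```

```text
t 6.8 pos [0.534  0.1054 0.1144] F [-2.92  7.54  2.51] w 0.09653102969453764
shift cm [-0.  0.  0.] turn [ 0.002 -0.025 -0.008]
t 6.85 s -4.63 lat 1.51 z 114.33 mm  Fpush 8.79 Flat -0.33 Fz 1.20
t 6.90 s -4.66 lat 1.51 z 114.34 mm  Fpush 9.64 Flat -0.63 Fz 1.62
```

Request:
{"op": "arm_command", "data": {
  "series": [
    [[0,-0.003,0,0,0,0.14,0.1],[0,-0.003,0,0,0,0.14,0.1]]
  ]
}}

```text
time: 7.1
tool_pos: [0.534, 0.1054, 0.1144]
tcp_rot: [0.984, 1.362, -0.95]
wrist_force: [-2.4, 8.6, 1.2]
width: 0.099
```

```bash
python3 -c "
from h import *
st()
for i in range(6): bot.read_camera('side');st()"
```

```text
t 7.10 s -4.64 lat 1.55 z 114.37 mm  Fpush 8.92 Flat 0.45 Fz 1.25
t 7.15 s -4.62 lat 1.54 z 114.37 mm  Fpush 10.14 Flat 0.29 Fz 2.55
t 7.20 s -4.63 lat 1.53 z 114.34 mm  Fpush 8.90 Flat 0.01 Fz 2.19
t 7.25 s -4.60 lat 1.52 z 114.36 mm  Fpush 9.70 Flat 1.40 Fz 1.34
t 7.30 s -4.63 lat 1.56 z 114.36 mm  Fpush 9.93 Flat 0.30 Fz 1.25
t 7.35 s -4.64 lat 1.53 z 114.36 mm  Fpush 9.90 Flat 0.09 Fz 2.12
t 7.40 s -4.62 lat 1.55 z 114.37 mm  Fpush 8.20 Flat 0.31 Fz 1.46
```

Request:
{"op": "arm_command", "data": {
  "series": [
    [[0,-0.003,0,0,0,0.16,0.1],[0,-0.003,0,0,0,0.16,0.1]]
  ]
}}

```text
time: 7.6
tool_pos: [0.534, 0.1053, 0.1143]
tcp_rot: [0.985, 1.362, -0.952]
wrist_force: [-3.6, 9.6, 1.3]
width: 0.102
```

```bash
python3 -c "
from h import *
st()
u=np.array([.3205,-.9473,0]);F=[]
for i in range(34): p,d=bot.read_camera('scene');F.append(-bot.read_state()['wrist_force']@u)
st();print(np.mean(F),min(F),max(F),np.round(F[::4],1))
cv2.imwrite('pics/s6.png',cv2.resize(p[170:290,290:430],None,fx=4,fy=4))
p=cv2.imread('pics/s6.png')"
```

```text
t 7.60 s -4.51 lat 1.54 z 114.33 mm  Fpush 10.23 Flat -0.35 Fz 1.31
t 9.30 s -4.52 lat 1.53 z 114.32 mm  Fpush 9.80 Flat -0.11 Fz 2.01
9.67224785047663 8.460559086141718 10.660841377531849 [ 8.8  9.1  9.4 10.5  9.6  9.4  9.9  8.5  9.1]
```

View pics/s6.png

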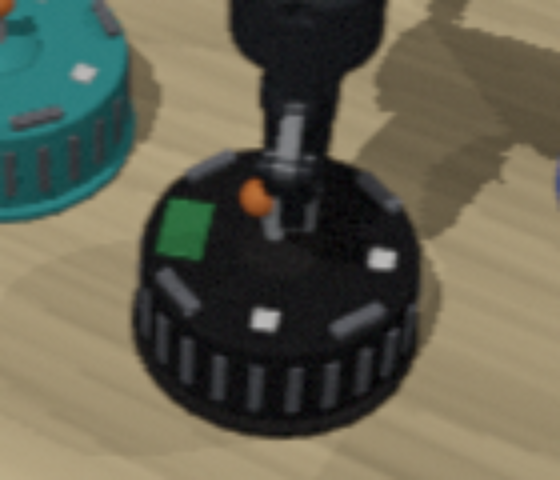

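I held about 9.7 N for 1.7 s with no drift. Next I'll ease off gradually.

Request:
{"op": "arm_command", "data": {
  "series": [
    [[0,0,0,0,0,-0.2,0.1],[0,0,0,0,0,-0.3,0.1],[0,0,0,0,0,-0.3,0.1],[0,0,0,0,0,-0.3,0.1],[0,0,0,0,0,-0.4,0.1],[0,0,0,0,0,-0.4,0.1],[0,0,0,0,0,-0.5,0.1],[0,0,0,0,0,-0.8,0.1],[0,0,0,0,0,-1.0,0.1],[0,0,0,0,0,-0.5,0.1]]
  ]
}}

```text
time: 10.3
tool_pos: [0.5187, 0.1504, 0.1151]
tcp_rot: [0.982, 1.358, -0.953]
wrist_force: [0.7, -0.1, -0.8]
width: 0.102
```

```bash
python3 -c "
from h import *
st()
p,d=bot.read_camera('scene');cv2.imwrite('pics/s7.png',cv2.resize(p[170:290,290:430],None,fx=4,fy=4))"
```

```text
t 10.30 s -52.15 lat 1.45 z 115.06 mm  Fpush -0.28 Flat 0.63 Fz -0.78
```

View pics/s7.png

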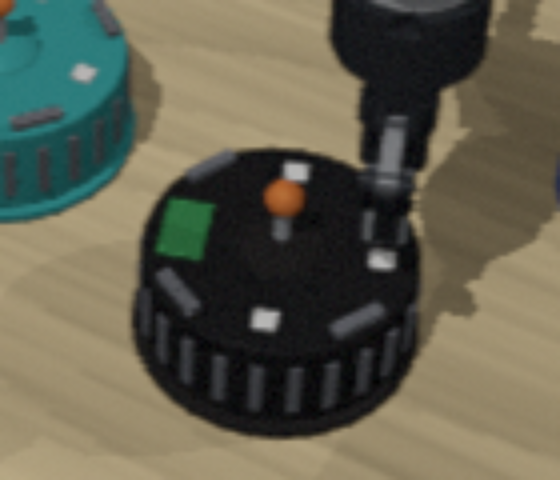

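The stick is upright again, with the knob at (285,198) in the crop. Raising the hand now.

Request:
{"op": "arm_command", "data": {
  "series": [
    [[0,0,0,-2,0,-0.5,0.1],[0,0,0,-4,0,0,0.1],[0,0,0,-4,0,0,0.1],[0,0,0,-3,0,0,0.1],[0,0,0,0,0,0,0.1],[0,0,0,0,0,0,0.1],[0,0,0,0,0,0,0.1]]
  ]
}}

```text
time: 11.05
tool_pos: [0.5143, 0.1545, 0.2474]
tcp_rot: [0.976, 1.362, -0.954]
wrist_force: [-0.2, -0.4, -0.9]
width: 0.102
```

```bash
python3 -c "
from h import *
st()
p,d=bot.read_camera('scene');cv2.imwrite('pics/s8.png',p)
k0=seg(cv2.imread('pics/scene1.png'),'or',(350,208,372,232));k=seg(p,'or',(350,208,372,232));print(k0[:3],k[:3],ray('scene',*k0[:2],.102),ray('scene',*k[:2],.102))
q=cv2.imread('pics/scene1.png')
for nm,(x0,y0,x1,y1) in dict(lantern=(436,240,500,328),torch=(262,280,342,336),bowl=(185,245,242,294),tumb=(190,138,224,188)).items(): print(nm,cv2.absdiff(p,q)[y0:y1,x0:x1].mean())
"
```

```text
t 11.05 s -57.41 lat -1.32 z 247.39 mm  Fpush -0.32 Flat -0.29 Fz -0.94
(np.float64(360.46), np.float64(218.64), 50) (np.float64(360.6727272727273), np.float64(218.74545454545455), 55) [0.53137856 0.09657751 0.102     ] [0.53142054 0.09709765 0.102     ]
lantern 3.016986268939394
torch 6.197693452380952
bowl 7.087122568325576
tumb 4.103921568627451
```

View pics/s8.png

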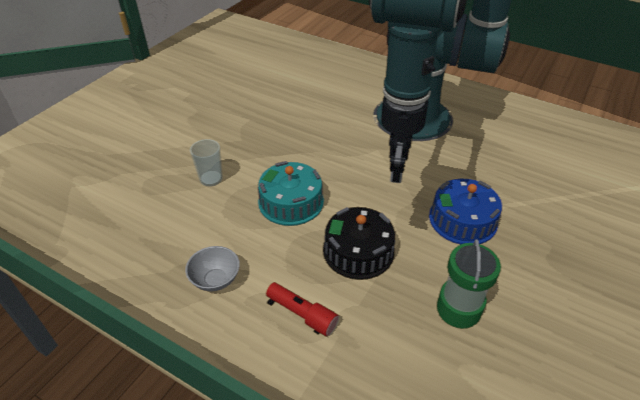

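The knob is back at its starting pixel, (360.7,218.7) against (360.5,218.6), and all four bystanders are in place. I'm handing the job in.

```bash
python3 -c "
from h import *
bot.finish_job()"
```

```text
the job is handed in; nothing more can be done
```

I woke the black lantern base as asked and handed the job in at about 11 s on the robot's clock; handing in reports no verdict.

- **Push:** I pushed the knob towards the green mark with the nearly shut fingers. I felt the springy contact with the knob roughly 12 mm off centre.
- **Hold:** I held it there for 1.7 s at a mean of 9.7 N at the wrist, with readings from 8.5 to 10.7 N. The highest force seen in the whole job was about 10.7 N, well under the 20 N limit.
- **Release:** I eased the stick back gradually and raised the hand clear.

**Last checks:**
- The knob is within about 0.5 mm of where it started.
- By eye, the lantern, tumbler, bowl and torch have not moved between the first and last pictures.
- The hand is about 13 cm above its pushing height and touches nothing.

**Limits and disagreements:**
- The force on the contact inside can't be measured directly. I inferred about 5 to 7 N there from the wrist force, which is within the required 3.5 to 15 N.
- The cameras disagreed by up to about 10 mm on where the knob stood. I aligned the fingers using the wrist camera.

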